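# Hang a rotor ring on the revolving drying tree

## Task

Gently hang the loose blue ring that lies flat on the bench over the one empty branch of the white drying tree, right down against the hub, with that branch pointing straight out over the blue mark on the tree's foot. The tree starts turned away: turn it clockwise (seen from above) by the black knob on its top until you feel it held by its stop, which is where the empty branch stands over the mark. Do not disturb the other loose things on the bench.

Things in the scene. Friction and masses are not known exactly. Their poses are not given: they have to be found in the camera images.
- stand: White drying tree, 247 mm tall: fixed foot (disc 150 mm across, 19 mm high) and a turning column with 3 branches 120 degrees apart, two of them with rings fixed on for good, one empty. Origin: centre of the foot's underside, on the column's vertical axis; the frame is the foot's and does NOT turn with the column. -x is the front (blue bar on the foot), roughly towards the robot.
- knob (a point): On the tree's axis, 230 mm up: grip here, from above, the six-sided black knob (44 mm over flats, 51 over corners, 212 to 247 mm up). Held on flats it turns surely; on corners it slips round at the stop till flats seat. The column turns lightly (0.08 N m), stays put, is NOT measured; it starts 0.8 to 2.5 rad short of its rigid clockwise stop, where the empty branch points along the foot's -x.
- branch_root (a point): Fixed in the foot's frame, with its axes: where the centre line of the empty branch leaves the hub once the tree is against its stop, 32 mm before the axis, 125 mm up. The hub is an upright drum 64 mm across, from 66 to 160 mm up. The branch is a straight steel rod 10 mm thick, 85 mm long, rising outward at 55 degrees above level; a ring put on it slides down to the hub.
- branch_tip (a point): Fixed in the foot's frame, with its axes: where the end of the empty branch is once the tree is against its stop, 81 mm before the axis, 195 mm up. The end is a white ball 14 mm across.
- blue_ring: Loose blue flat oval ring, 45 g: 80 mm along its x, 96 mm along y (114 over two small lugs at the y ends), 8 mm thick (lugs 11). Opening 48 mm along x, 56 along y. At the x ends the band is 16 mm wide, 24 to 40 mm from the centre: can be gripped there across x, one finger in the opening. Origin: centre of the underside; z is its axis, up as it lies.
- tape_roll: Roll of beige tape lying flat, 72 mm across, 19 mm high, loose; origin at the centre of its underside. Leave alone.
- tip_box: Yellow-topped pipette tip box, 85 x 123 x 60 mm, loose; origin at the centre of its underside. Leave alone.
- green_bottle: Small bottle with a green cap, 45 mm across, 92 mm tall, loose; origin at the centre of its underside. Leave alone.
- pcr_rack: Blue tube rack with clear lid, 88 x 127 x 37 mm, loose; origin at the centre of its underside. Leave alone.

How it is judged:
At the end, for the whole second after the job is handed in: The ring hangs at rest on the empty branch, down at the hub: its centre 20 to 60 mm before the tree's axis, at most 14 mm to either side of its front line, 80 to 140 mm above the bench, and its own axis within 0.45 rad (26 degrees) of the front line (x of blue_ring in the frame of stand between -0.06 and -0.02 m and y of blue_ring in the frame of stand between -0.014 and 0.014 m and height (world z) of blue_ring between 0.08 and 0.14 m and angle between the z axis of blue_ring and the x axis of stand, either way round below 0.45 rad and contact force between blue_ring and stand above 0.1 N and linear speed of blue_ring below 0.03 m/s and angular speed of blue_ring below 0.4 rad/s); the robot touches nothing.
It fails at once if the ring is pressed against the tree with more than 40 N (contact force between blue_ring and stand above 40 N).
It fails at once if another loose thing is shifted by more than 30 mm (distance of any of tape_roll, tip_box, green_bottle, pcr_rack from where it was at the start of the episode above 0.03 m).
It also fails if it takes over 72 s, if anything falls off the work surface, if the arm or the gripper's body presses on something with over 40 N, if the wrist force passes 120 N, or if a joint passes its speed limit or range.

## Robot

A 6-joint arm with a two-finger parallel gripper is mounted at the origin on a cart in front of the work surface, level with it; the furniture and walls round the work are solid. World frame = base frame: x ahead of the robot, y to its left, z up, the work surface at z = 0. Lengths are in m, angles in rad, forces in N, time in s.
With the tool pointing down it reaches from about 0.4 to 0.825 m from the base axis. Payload 7 kg.
Tool frame: the origin (TCP) lies between the finger pads; the fingertips stand 14 mm ahead of it and the grasp point (between the pads) lies 5 mm behind it; y points along the fingers, x is the direction in which the jaws open and shut, and the axes are right-handed (so a half turn about y gives the same grasp; the last joint's range is limited). The gripper opens to 85 mm and grips with 20 to 120 N. Pads are 22 mm wide; open, the fingers measure 114 mm over their backs; the gripper's body (76 mm by 85 mm) begins 54 mm behind the grasp point. The pads swing forward as they close: fully open they stand 13 mm farther back than shut.
Start: joints at [1.495, 0.359, 0.012, 0, -1.224, -0.288], TCP at [0.24, 0.631, 0.245] pointing down, gripper open.
Joint ranges: [-3.07, 3.07], [-1.43, 2.12], [-1.02, 1.25], [-3.03, 1.67], [-3.05, -0], [-3.03, 3.03]. Speed limits (rad/s): [2.39, 2.39, 3.01, 3.14, 3.14, 3.14].

## Interface

Orientations are given as a unit quaternion [w, x, y, z].
In Python, from rig import monitor, snapshot, robot, spotter gives the robot as it stands.
- The arm moves only by the shell command python3 -m jog 'ROWS' [FORCE]. ROWS is JSON, a list of rows, each an object with "dp": the shift along the tool's x, y, z in units of 0.08 m (1.0 is 0.08 m), a list of three; "rotation": the turn, a rotation vector about the tool's x, y, z in units of 2 pi rad (1.0 is 2 pi rad), a list of three; "hand": the gripper's target within -1 to 1 (shut at 1, half-way at 0, fully open at -1). A call has 1 to 8 rows; each row is the pose to reach, as a shift and turn from the pose measured when the call began, along the tool's axes at that moment, turning the shorter way round; what a row does not reach only later rows make up. A row lasts 1/10 s, in which the tool goes at most 50 mm and 8.59 degrees, less where a joint would pass 70% of its speed; a pose out of reach is approached as far as the arm can. A call with a number of a shift or a turn outside -1 to 1 is refused whole. A call with a gripper value outside its range is refused whole. The fingers move at their own pace and stop on an object; FORCE is the grip in N (left out, the last holds). Time passes only in rows, so rows that repeat a pose let the fingers close. It gives the time, the measured TCP pose, the force and the opening at its end, in the units of the state.
- monitor.get_obs(): the state, without advancing time (a new reading comes with each control period).
- snapshot(name): name is "scene" or "side" or "wrist"; returns a dict with "image" (400x640x3 uint8, red, green, blue), "camera_matrix" (3x3 intrinsics, pixels), "D" ([k1, k2, p1, p2, k3] as OpenCV has them; the pictures are not rectified), "world_from_camera" (4x4, takes a point from camera to world coordinates); the wrist camera has in their place "tool_from_camera" (4x4, takes a point from camera to tool coordinates, whose origin is the TCP and whose axes are the tool frame's). Camera axes: x right, y up, looking along -z (the intrinsics and any distortion apply to the point x, -y, -z); pixel columns grow to the right and rows downward; lengths in m; the calibration is good to about 2 mm. A picture is of the moment at which its call begins: read the wrist's pose just before it. There is no depth.
- robot.hand_in(): hands the job in, once; it reports no verdict.
Trained networks look in a picture, given as the dict that the camera call returned (one of the last four; its "shot" number tells which), for a name from the list of things; names that differ only in an ending like _2 or _b are one class to them, and where a whole thing is asked for, a point or a joint stands for the part that bears it (a point fixed in the world has none). Each returns a list of dicts, best first, with "p" (0 to 1); they miss things now and then, are a little off and sometimes report something else, mostly with a low value. They report only what shows in the picture. A call takes as long as a camera call.
- spotter.cut_out(query, picture): "region" (400x640 bool, what is visible of it) and "centre" ([column, row] in pixels, amid what is visible of it).
The state is a dict: "clock": time; "joints": joint angles; "dq": joint speeds; "joint_efforts": joint torques, N m; "eef_pos": TCP position; "ee_rot": TCP orientation; "contact_force": force on the tool from outside, world axes, zero at the start; "moment": the same for the moment, N m; "finger_gap": finger opening in m.
Only numpy, scipy, OpenCV 4.12 (cv2) and the standard library are available. Lean on these libraries where they do the work, as an engineer would, in place of code of your own. Each camera call takes 0.05 s, during which the arm holds its last target.

## Working session

There is one attempt and no reset: what is moved stays moved. The work goes in short steps, Python scripts to look and compute and a shell command to move; the robot and the scene stay as the last step left them, time stands still between calls to the robot, and variables do not carry over. Pictures are saved under pics/ and viewed, and the job is handed in when it is done.

```bash
ls; mkdir -p pics; cat > h.py <<'E'
import numpy as np, cv2
from scipy.spatial.transform import Rotation as R
from rig import monitor, snapshot, robot, spotter
def shot(name,save=None):
    o=monitor.get_obs(); s=snapshot(name)
    if name=='wrist':
        T=np.eye(4); q=np.array(o['ee_rot']); T[:3,:3]=R.from_quat(q[[1,2,3,0]]).as_matrix(); T[:3,3]=o['eef_pos']
        s['W']=T@np.array(s['tool_from_camera'])
    else: s['W']=np.array(s['world_from_camera'])
    if save: cv2.imwrite('pics/'+save,s['image'][:,:,::-1])
    return s
def ray(s,px):
    K=np.array(s['camera_matrix']);D=np.array(s['D'])
    u=cv2.undistortPoints(np.array(px,float).reshape(-1,1,2),K,D).reshape(-1,2)
    d=np.c_[u[:,0],-u[:,1],-np.ones(len(u))]@s['W'][:3,:3].T
    return s['W'][:3,3],d
def onz(s,px,z):
    c,d=ray(s,px); return c+d*((z-c[2])/d[:,2])[:,None]
def proj(s,P):
    P=np.array(P,float).reshape(-1,3); c=(P-s['W'][:3,3])@s['W'][:3,:3]
    c=c*[1,-1,-1]
    return cv2.projectPoints(c.reshape(-1,1,3),np.zeros(3),np.zeros(3),np.array(s['camera_matrix']),np.array(s['D']))[0].reshape(-1,2)
def tool():
    o=monitor.get_obs(); q=np.array(o['ee_rot']); return np.array(o['eef_pos']),R.from_quat(q[[1,2,3,0]])
def go(p,Rt=None):
    """units for target position p / rotation Rt from now"""
    P,r=tool(); d=r.inv().apply(np.array(p)-P)/0.08
    w=np.zeros(3) if Rt is None else (r.inv()*Rt).as_rotvec()/(2*np.pi)
    print('dp',d.round(3),'rot',w.round(4),'deg',np.degrees(np.linalg.norm(w)*2*np.pi).round(1))
E
python3 - <<'E'
from h import *
print(monitor.get_obs())
S={}
for n in ['scene','side','wrist']:
    S[n]=shot(n,n+'0.png')
    print(n,S[n]['W'].round(3).tolist())
for n in S:
    for q in ['stand','knob','blue_ring','tape_roll','tip_box','green_bottle','pcr_rack']:
        for r in spotter.cut_out(q,S[n])[:2]:
            print(n,q,r['p'],np.round(r['centre']),r['region'].sum())
E
```

```text
pics
{'clock': 0.0, 'joints': array([ 1.49510923e+00,  3.59373272e-01,  1.10398537e-02, -3.26687588e-04,
       -1.22411092e+00, -2.88119437e-01]), 'dq': array([-1.30268823e-03, -1.59279421e-04, -6.19827235e-04, -1.14884292e-03,
        9.85685891e-05, -2.02870508e-03]), 'joint_efforts': array([-1.03101304e-04, -5.83323562e+01,  2.93407094e+01,  6.93629041e+00,
       -5.95393562e-03, -1.27306430e-05]), 'eef_pos': array([0.24004239, 0.6303732 , 0.24436843]), 'ee_rot': array([-0.40081667,  0.40171767, -0.58183844,  0.58260873]), 'contact_force': array([0.17426272, 1.05726892, 0.38356257]), 'moment': array([-0.04520594, -0.00533218, -0.00669818]), 'finger_gap': 0.08552342854639804}
scene [[0.472, 0.513, -0.717, -0.285], [-0.881, 0.293, -0.371, -0.42], [0.02, 0.807, 0.59, 0.805], [0.0, 0.0, 0.0, 1.0]]
side [[0.965, 0.097, -0.243, 0.102], [-0.262, 0.367, -0.892, -1.414], [0.003, 0.925, 0.38, 0.74], [0.0, 0.0, 0.0, 1.0]]
wrist [[-0.356, 0.9, 0.252, 0.303], [-0.935, -0.343, -0.094, 0.606], [0.002, -0.269, 0.963, 0.372], [0.0, 0.0, 0.0, 1.0]]
scene stand 0.59 [224. 189.] 2314
scene knob 0.97 [224. 188.] 2318
scene blue_ring 0.9 [325. 259.] 399
scene blue_ring 0.28 [247. 231.] 280
scene tape_roll 0.76 [248. 230.] 300
scene tip_box 0.95 [398. 280.] 1633
scene green_bottle 0.73 [295. 209.] 312
scene pcr_rack 0.69 [448. 312.] 1803
side stand 0.57 [317. 187.] 1206
side knob 0.56 [319. 185.] 1259
side blue_ring 0.5 [336. 247.] 226
side blue_ring 0.38 [318. 187.] 1202
side tape_roll 0.57 [302. 220.] 154
side tip_box 0.8 [345. 276.] 889
side green_bottle 0.81 [344. 214.] 240
side pcr_rack 0.89 [341. 300.] 689
```

View pics/scene0.png

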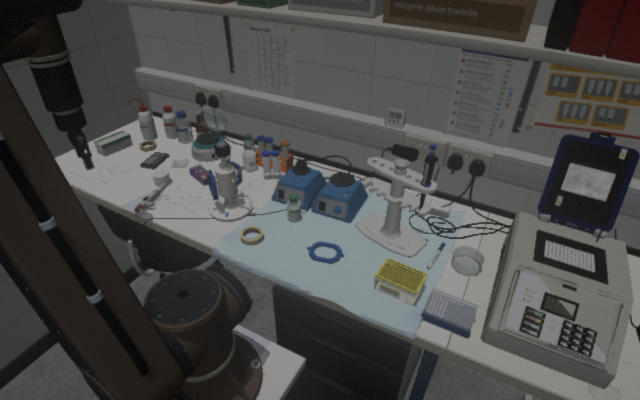

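View pics/side0.png

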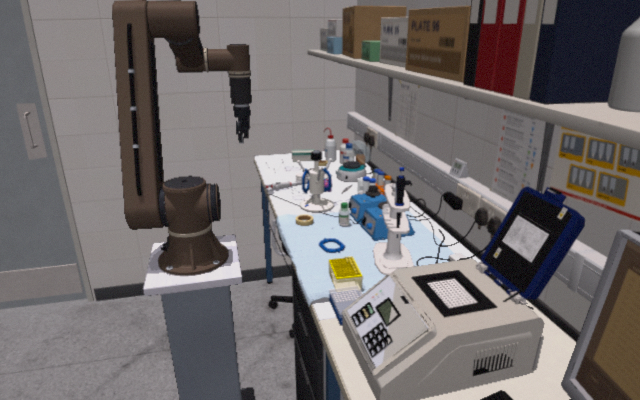

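```bash
python3 - <<'E'
from h import *
p,r=tool(); print(r.as_matrix().round(3))
for n in ['scene','side']:
    s=shot(n)
    for q,z in [('knob',.11),('blue_ring',.004),('tape_roll',.012),('tip_box',.045),('green_bottle',.05),('pcr_rack',.03)]:
        rr=spotter.cut_out(q,s)
        if rr: print(n,q,onz(s,[rr[0]['centre']],z).round(3))
    im=s['image']; c={'scene':(280,230),'side':(325,225)}[n]
    a=im[c[1]-90:c[1]+90,c[0]-120:c[0]+120]
    cv2.imwrite(f'pics/{n}0z.png',cv2.resize(a,None,fx=3.3,fy=3.3,interpolation=cv2.INTER_CUBIC)[:,:,::-1])
E
```

```text
[[-0.356  0.     0.935]
 [-0.935 -0.    -0.356]
 [ 0.    -1.     0.   ]]
scene knob [[0.479 0.331 0.11 ]]
scene blue_ring [[ 0.466 -0.04   0.004]]
scene tape_roll [[0.437 0.208 0.012]]
scene tip_box [[ 0.439 -0.276  0.045]]
scene green_bottle [[0.58  0.131 0.05 ]]
scene pcr_rack [[ 0.419 -0.424  0.03 ]]
side knob [[0.515 0.286 0.11 ]]
side blue_ring [[0.578 0.566 0.004]]
side tape_roll [[0.428 0.2   0.012]]
side tip_box [[ 0.443 -0.29   0.045]]
side green_bottle [[0.562 0.115 0.05 ]]
side pcr_rack [[ 0.403 -0.401  0.03 ]]
```

View pics/scene0z.png

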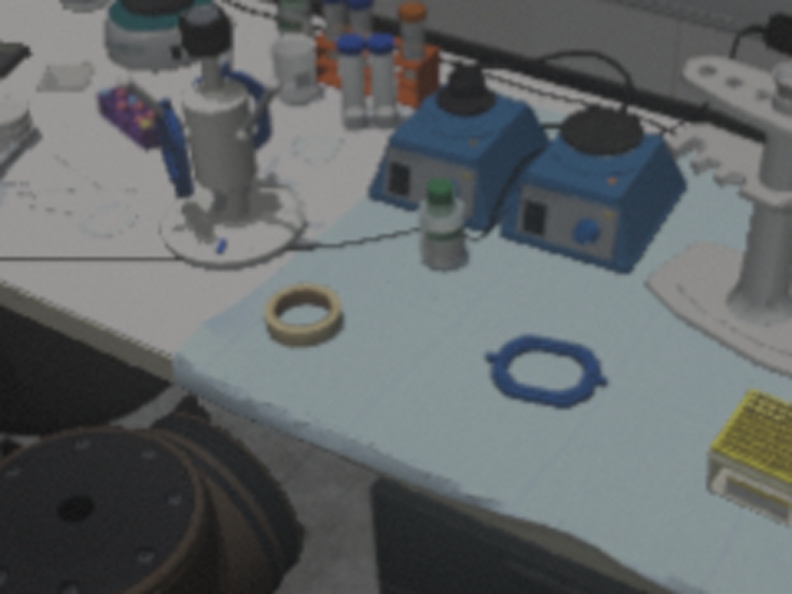

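View pics/side0z.png

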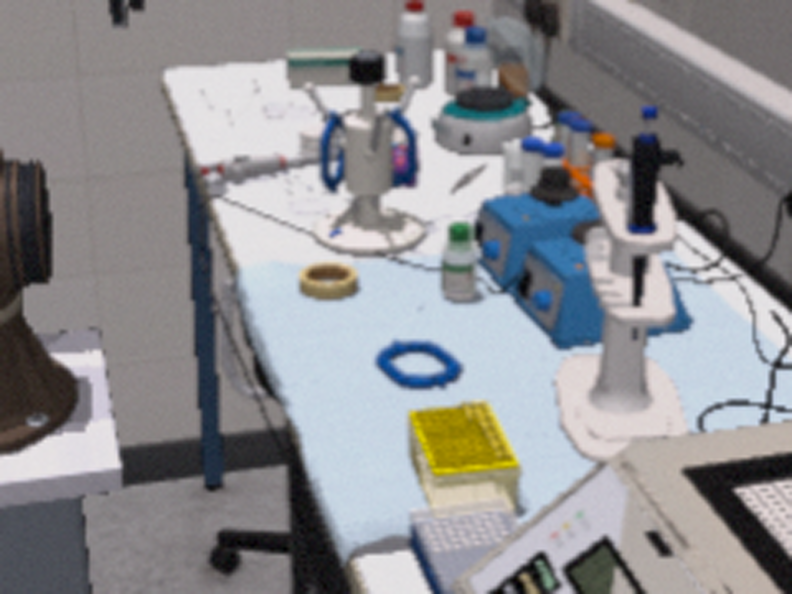

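View pics/wrist0.png

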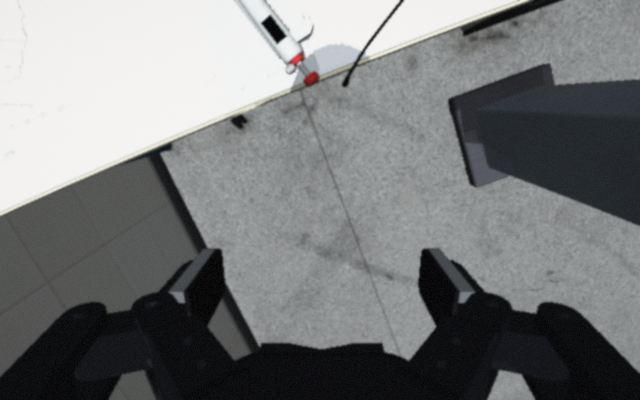

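```bash
python3 - <<'E'
from h import *
z=lambda n,x,y:[{'scene':280,'side':325}[n]-120+x/3.3,{'scene':230,'side':225}[n]-90+y/3.3]
s=shot('scene');t=shot('side')
print('foot',onz(s,[z('scene',233,225)],.019),onz(t,[z('side',370,232)],.019))
print('bar',onz(s,[z('scene',221,246)],.019),onz(t,[z('side',335,233)],.019))
print('knob',onz(s,[z('scene',207,32)],.23),onz(t,[z('side',367,67)],.23))
# fit tests: project circle edges
for q in ['blue_ring','tape_roll']:
  for n,c in [('scene',s),('side',t)]:
    for r in spotter.cut_out(q,c):
      print(q,n,r['p'],r['centre'],onz(c,[r['centre']],.004))
E
```

```text
foot [[0.49858402 0.33550977 0.019     ]] [[0.51026184 0.31117341 0.019     ]]
bar [[0.46496325 0.3234947  0.019     ]] [[0.46548739 0.31942793 0.019     ]]
knob [[0.51466365 0.34785003 0.23      ]] [[0.51735206 0.34899252 0.23      ]]
blue_ring scene 0.75 [320.8, 255.0] [[ 0.46248691 -0.03032904  0.004     ]]
blue_ring side 0.5 [333.5, 245.0] [[ 0.48701906 -0.03661741  0.004     ]]
tape_roll scene 0.67 [250.6, 232.5] [[0.44328871 0.21254052 0.004     ]]
tape_roll side 0.59 [302.3, 219.5] [[0.42464098 0.21350745 0.004     ]]
```

```bash
python3 -m jog '[{"dp":[0.4,-0.5,0.45],"rotation":[0,0,0],"hand":-1},{"dp":[0.8,-1,0.9],"rotation":[0,0,0],"hand":-1},{"dp":[0.8,-1,0.9],"rotation":[0,0,0],"hand":-1}]'
python3 -m jog '[{"dp":[0.4,-0.5,0.45],"rotation":[0,0,0],"hand":-1},{"dp":[0.8,-1,0.9],"rotation":[0,0,0],"hand":-1},{"dp":[0.8,-1,0.9],"rotation":[0,0,0],"hand":-1}]'
python3 -m jog '[{"dp":[0.4,-0.1,0.45],"rotation":[0,0,0],"hand":-1},{"dp":[0.8,-0.2,0.9],"rotation":[0,0,0],"hand":-1},{"dp":[0.8,-0.2,0.9],"rotation":[0,0,0],"hand":-1},{"dp":[0.8,-0.2,0.9],"rotation":[0,0,0],"hand":-1}]'
python3 - <<'E'
from h import *
s=shot('wrist','w1.png'); print(np.array(s['camera_matrix']),s['D'])
print(tool()[0])
E
```

```text
clock: 2.5
eef_pos: [0.2861, 0.5441, 0.3287]
ee_rot: [0.402, -0.4, 0.583, -0.582]
contact_force: [0.7, -0.5, 1.3]
finger_gap: 0.0854
clock: 2.8
eef_pos: [0.3316, 0.4566, 0.4119]
ee_rot: [0.403, -0.399, 0.584, -0.581]
contact_force: [-0.6, -0.2, 0.3]
finger_gap: 0.0854
clock: 3.2
eef_pos: [0.3764, 0.3701, 0.4281]
ee_rot: [0.403, -0.398, 0.585, -0.581]
contact_force: [-0.2, 0.6, -0.3]
finger_gap: 0.0856
[[329.45618075   0.         321.2621144 ]
 [  0.         329.45618075 197.15340981]
 [  0.           0.           1.        ]] [-0.05747843  0.          0.          0.          0.        ]
[0.37596271 0.37079911 0.42742587]
```

View pics/w1.png

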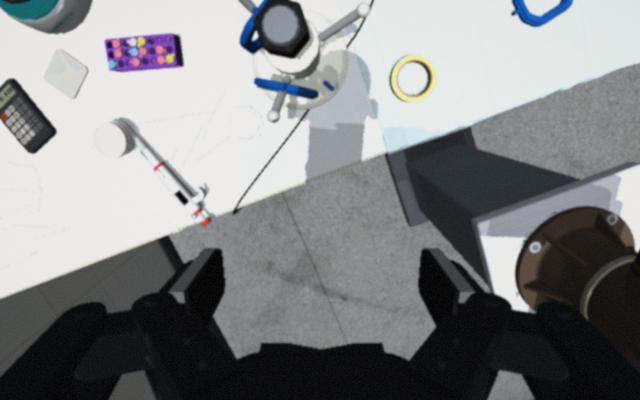

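```bash
python3 -m jog '[{"dp":[0.1,0,0.5],"rotation":[0,0,0],"hand":-1},{"dp":[0.2,0,1.0],"rotation":[0,0,0],"hand":-1},{"dp":[0.2,0,1.0],"rotation":[0,0,0],"hand":-1},{"dp":[0.2,0,1.0],"rotation":[0,0,0],"hand":-1}]'
python3 - <<'E'
from h import *
s=shot('wrist','w2.png')
np.save('w2W.npy',s['W'])
r=spotter.cut_out('knob',s); print([(q['p'],q['centre']) for q in r])
r=spotter.cut_out('blue_ring',s); print([(q['p'],q['centre'],onz(s,[q['centre']],.004)) for q in r])
a=s['image'][40:240,200:460]
cv2.imwrite('pics/w2z.png',cv2.resize(a,None,fx=3,fy=3,interpolation=cv2.INTER_CUBIC)[:,:,::-1])
E
```

```text
clock: 3.65
eef_pos: [0.4451, 0.3278, 0.4261]
ee_rot: [0.402, -0.399, 0.584, -0.581]
contact_force: [-0.4, -0.1, -0.6]
finger_gap: 0.0855
[(0.72, [284.0, 111.9])]
[(0.84, [521.9, 31.1], array([[ 0.50519264, -0.03075927,  0.004     ]]))]
```

View pics/w2.png

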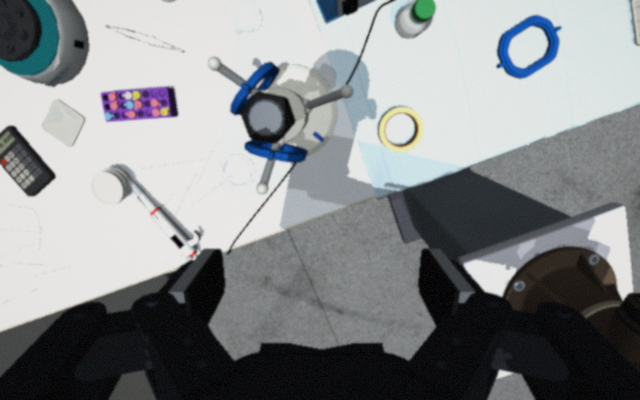

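View pics/w2z.png

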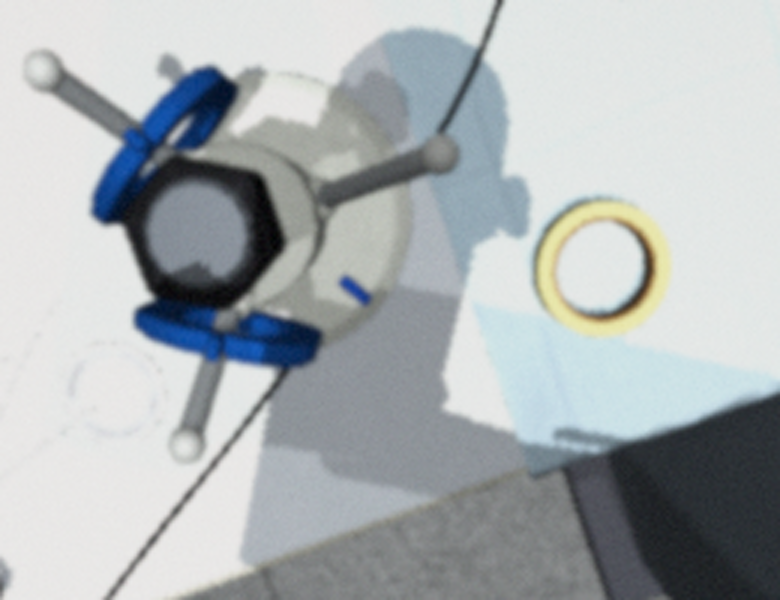

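```bash
python3 - <<'E'
from h import *
s=shot('wrist'); print(abs(s['W']-np.load('w2W.npy')).max())
Z=lambda L:[[200+x/3,40+y/3] for x,y in L]
tips=onz(s,Z([(44,70),(438,152),(185,443)]),.195); print(tips)
A=np.c_[2*tips[:,:2],np.ones(3)]; x=np.linalg.solve(A,(tips[:,:2]**2).sum(1)); c=x[:2]; print('axis',c,'r',np.sqrt(x[2]+c@c))
d=tips[:,:2]-c; print('tip az',np.degrees(np.arctan2(d[:,1],d[:,0])))
bar=onz(s,Z([(342,280),(370,300),(355,290)]),.019); print(bar); 
db=bar[:,:2]-c; print('bar az',np.degrees(np.arctan2(db[:,1],db[:,0])),np.linalg.norm(db,axis=1)); e=bar[1]-bar[0];print(np.degrees(np.arctan2(e[1],e[0])))
h=onz(s,Z([(180,158),(262,170),(285,235),(235,300),(155,300),(125,225)]),.243)
dh=h[:,:2]-c; print('hex ctr',h.mean(0),np.degrees(np.arctan2(dh[:,1],dh[:,0])),np.linalg.norm(dh,axis=1))
dm=h[:,:2]-h[:,:2].mean(0);print(np.degrees(np.arctan2(dm[:,1],dm[:,0])),np.linalg.norm(dm,axis=1))
print('tape',onz(s,Z([(602,267)]),.015))
p,r=tool(); print('toolx az',np.degrees(np.arctan2(*r.as_matrix()[[1,0],0])), monitor.get_obs()['joints'])
E
```

```text
0.002222512111570707
[[0.5873093  0.39265845 0.195     ]
 [0.51256073 0.27531032 0.195     ]
 [0.44794814 0.39966665 0.195     ]]
axis [0.51560168 0.35585408] r 0.0806011410994788
tip az [ 27.16943854 -92.16218968 147.07282493]
[[0.47177578 0.33232719 0.019     ]
 [0.45649335 0.32209971 0.019     ]
 [0.46434222 0.32772757 0.019     ]]
bar az [-151.77193385 -150.27107162 -151.24604527] [0.04974157 0.06806726 0.05846908]
-146.20834714371927
hex ctr [0.51497844 0.35360898 0.243     ] [  -8.20154256  -67.73240315 -112.54023431 -174.1967394   123.36098553
   62.98287462] [0.02282451 0.0272165  0.02649743 0.02313803 0.02538783 0.02310168]
[  -2.49355005  -64.51254242 -113.21535814 -179.75836955  119.63067861
   64.03145518] [0.02323631 0.02541512 0.0241866  0.02239641 0.02697742 0.02538914]
tape [[0.42846575 0.19914142 0.015     ]]
toolx az -110.87583125003546 [ 9.89955062e-01  8.63337781e-02  6.16565023e-02 -1.42768364e-03
 -1.53845384e+00  2.16528988e-01]
```

```bash
cat >> h.py <<'E'
def Rd(a):
    a=np.radians(a); c,s_=np.cos(a),np.sin(a)
    return R.from_matrix(np.array([[c,0,-s_],[s_,0,c],[0,-1,0]]))
def az():
    m=tool()[1].as_matrix(); return np.degrees(np.arctan2(m[1,0],m[0,0])), m[2].round(4)
E
python3 -c "
from h import *
print(az());go([.5155,.3552,.345],Rd(-91))"
```

```text
(np.float64(-110.87583125003546), array([-7.8e-03, -1.0e+00,  3.0e-04]))
dp [-0.625  1.032  0.712] rot [-0.0003 -0.0552 -0.0012] deg 19.9
```

```bash
python3 -m jog '[{"dp":[-0.32,0.1,0.36],"rotation":[0,-0.018,0],"hand":-1},{"dp":[-0.625,0.5,0.712],"rotation":[0,-0.037,-0.001],"hand":-1},{"dp":[-0.625,1.0,0.712],"rotation":[0,-0.055,-0.001],"hand":-1},{"dp":[-0.625,1.0,0.712],"rotation":[0,-0.055,-0.001],"hand":-1},{"dp":[-0.625,1.0,0.712],"rotation":[0,-0.055,-0.001],"hand":-1}]' 40
python3 -c "
from h import *
print(az());go([.5155,.3552,.225],Rd(-91))
s=shot('wrist','w3.png')"
```

```text
clock: 4.35
eef_pos: [0.5151, 0.3554, 0.3484]
ee_rot: [-0.495, 0.494, -0.505, 0.506]
contact_force: [0.0, -0.5, 1.6]
finger_gap: 0.0855
(np.float64(-91.19722244533257), array([-0.    , -1.    ,  0.0021]))
dp [0.003 1.543 0.002] rot [-0.0003 -0.0005 -0.    ] deg 0.2
```

View pics/w3.png

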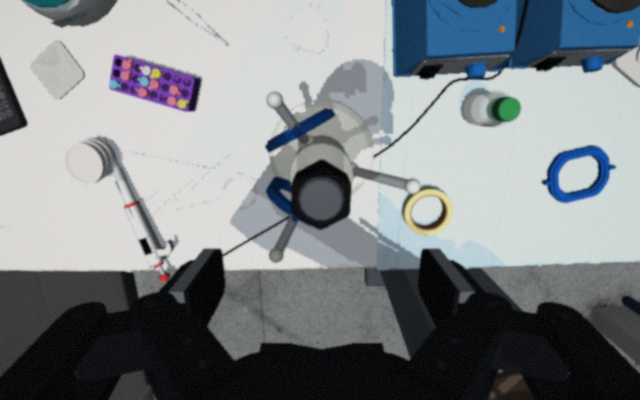

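```bash
python3 -m jog '[{"dp":[0,0.45,0],"rotation":[0,0,0],"hand":-1},{"dp":[0,0.9,0],"rotation":[0,0,0],"hand":-1},{"dp":[0,0.9,0],"rotation":[0,0,0],"hand":-1}]'
python3 -c "
from h import *
go([.5155,.3552,.225],Rd(-91))"
```

```text
clock: 4.7
eef_pos: [0.5142, 0.3554, 0.2769]
ee_rot: [-0.495, 0.494, -0.505, 0.506]
contact_force: [-0.5, 0.2, -0.3]
finger_gap: 0.0854
dp [0.002 0.648 0.015] rot [-0.0003 -0.0007 -0.0001] deg 0.3
```

```bash
python3 -m jog '[{"dp":[0,0.35,0.015],"rotation":[0,0,0],"hand":-1},{"dp":[0,0.65,0.015],"rotation":[0,0,0],"hand":-1},{"dp":[0,0.65,0.015],"rotation":[0,0,0],"hand":0},{"dp":[0,0.65,0.015],"rotation":[0,0,0],"hand":1},{"dp":[0,0.65,0.015],"rotation":[0,0,0],"hand":1},{"dp":[0,0.65,0.015],"rotation":[0,0,0],"hand":1},{"dp":[0,0.65,0.015],"rotation":[0,0,0],"hand":1},{"dp":[0,0.65,0.015],"rotation":[0,0,0],"hand":1}]'
python3 -c "
from h import *
print(monitor.get_obs()['moment']);go([.5155,.3552,.225],Rd(-91))"
```

```text
clock: 5.5
eef_pos: [0.5166, 0.3559, 0.2285]
ee_rot: [-0.497, 0.492, -0.505, 0.506]
contact_force: [-1.2, -1.2, 5.6]
finger_gap: 0.0436
[-0.73848497  0.56316199 -0.03513022]
dp [ 0.009  0.043 -0.013] rot [-0.0008 -0.0007 -0.0005] deg 0.4
```

```bash
python3 -m jog '[{"dp":[0,0,0],"rotation":[0,0.016,0],"hand":1},{"dp":[0,0,0],"rotation":[0,0.033,0],"hand":1},{"dp":[0,0,0],"rotation":[0,0.05,0],"hand":1},{"dp":[0,0,0],"rotation":[0,0.067,0],"hand":1},{"dp":[0,0,0],"rotation":[0,0.083,0],"hand":1},{"dp":[0,0,0],"rotation":[0,0.1,0],"hand":1},{"dp":[0,0,0],"rotation":[0,0.117,0],"hand":1},{"dp":[0,0,0],"rotation":[0,0.133,0],"hand":1}]'
python3 -c "
from h import *
print(monitor.get_obs()['moment'],az())
go([.5155,.3552,.225],Rd(-151))"
```

```text
clock: 6.3
eef_pos: [0.5169, 0.3565, 0.2286]
ee_rot: [0.248, -0.243, 0.664, -0.663]
contact_force: [5.2, 4.2, -10.6]
finger_gap: 0.0432
[ 0.5036489  -1.20964134  0.0612145 ] (np.float64(-139.39194066917062), array([-6.5e-03, -1.0e+00,  8.0e-04]))
dp [0.024 0.045 0.001] rot [-0.      0.0322 -0.001 ] deg 11.6
```

```bash
python3 -m jog '[{"dp":[0,0,0],"rotation":[0,0.01,0],"hand":1},{"dp":[0,0,0],"rotation":[0,0.018,0],"hand":1},{"dp":[0,0,0],"rotation":[0,0.025,0],"hand":1},{"dp":[0,0,0],"rotation":[0,0.028,0],"hand":1}]'
python3 -c "
from h import *
print(monitor.get_obs()['moment'],az())"
python3 -m jog '[{"dp":[0,0,0],"rotation":[0,0.006,0],"hand":1},{"dp":[0,0,0],"rotation":[0,0.011,0],"hand":1},{"dp":[0,0,0],"rotation":[0,0.014,0],"hand":1},{"dp":[0,0,0],"rotation":[0,0.014,0],"hand":1}]'
python3 -c "
from h import *
print(monitor.get_obs()['moment'],az())"
```

```text
clock: 6.7
eef_pos: [0.517, 0.3566, 0.2286]
ee_rot: [0.188, -0.183, 0.683, -0.682]
contact_force: [4.9, 1.7, -9.2]
finger_gap: 0.0435
[-0.00279999 -1.01825128  0.06932917] (np.float64(-149.58616516636374), array([-6.e-03, -1.e+00, -2.e-04]))
clock: 7.1
eef_pos: [0.5164, 0.3579, 0.2288]
ee_rot: [0.158, -0.154, 0.691, -0.688]
contact_force: [-0.8, 6.0, -7.8]
finger_gap: 0.044
[1.87667946 0.98363119 1.52163684] (np.float64(-154.55025578764275), array([-0.0062, -1.    , -0.0023]))
```

```bash
python3 -m jog '[{"dp":[0,0,0],"rotation":[0,0,0],"hand":1},{"dp":[0,0,0],"rotation":[0,0,0],"hand":-1},{"dp":[0,0,0],"rotation":[0,0,0],"hand":-1},{"dp":[0,0,0],"rotation":[0,0,0],"hand":-1},{"dp":[0,0,0],"rotation":[0,0,0],"hand":-1},{"dp":[0,-0.5,0],"rotation":[0,0,0],"hand":-1},{"dp":[0,-1,0],"rotation":[0,0,0],"hand":-1},{"dp":[0,-1,0],"rotation":[0,0,0],"hand":-1}]'
python3 -m jog '[{"dp":[0,-0.5,-0.5],"rotation":[0,0,0],"hand":-1},{"dp":[0,-1,-0.9],"rotation":[0,0,0],"hand":-1},{"dp":[0,-1,-0.9],"rotation":[0,0,0],"hand":-1},{"dp":[0,-1,-0.9],"rotation":[0,0,0],"hand":-1}]'
python3 - <<'E'
from h import *
s=shot('wrist','w4.png'); print(az())
E
```

```text
clock: 7.9
eef_pos: [0.5182, 0.3587, 0.3158]
ee_rot: [0.161, -0.151, 0.693, -0.687]
contact_force: [1.1, -0.2, 0.2]
finger_gap: 0.0853
clock: 8.3
eef_pos: [0.4861, 0.4243, 0.3984]
ee_rot: [0.163, -0.15, 0.693, -0.686]
contact_force: [0.1, -0.1, -0.5]
finger_gap: 0.0852
(np.float64(-154.4971766974948), array([-0.0173, -0.9998, -0.0056]))
```

View pics/w4.png

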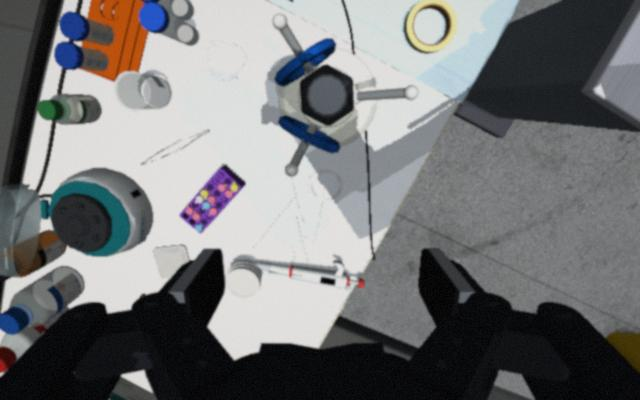

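```bash
python3 - <<'E'
from h import *
s=shot('wrist','w4.png')
a=s['image'][0:200,240:500]
cv2.imwrite('pics/w4z.png',cv2.resize(a,None,fx=3,fy=3,interpolation=cv2.INTER_CUBIC)[:,:,::-1])
tips=onz(s,[[280,20],[412,93],[292,170]],.195)
A=np.c_[2*tips[:,:2],np.ones(3)]; x=np.linalg.solve(A,(tips[:,:2]**2).sum(1)); c=x[:2]; print('axis',c,'r',np.sqrt(x[2]+c@c))
d=tips[:,:2]-c; print('tip az',np.degrees(np.arctan2(d[:,1],d[:,0])))
E
```

```text
axis [0.51533198 0.35303839] r 0.08079354478982423
tip az [ -31.48919007 -152.23692004   89.09465835]
```

View pics/w4z.png

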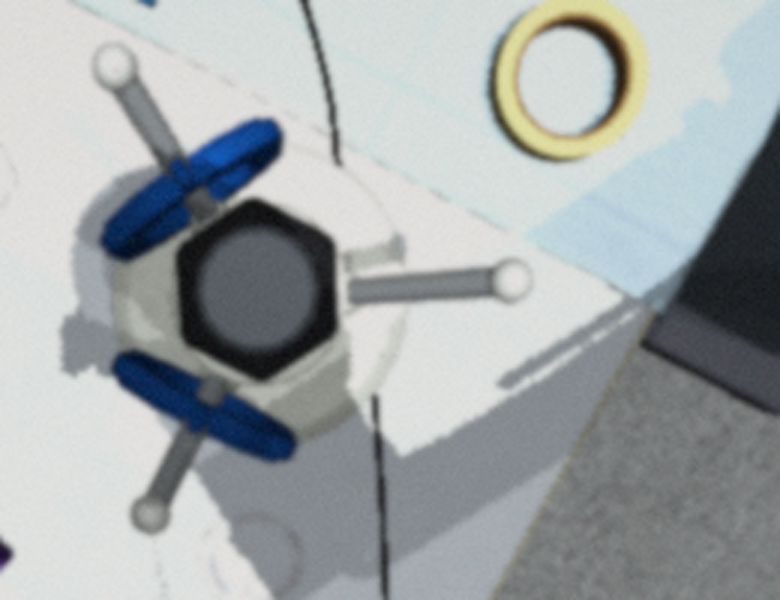

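```bash
for i in 1; do python3 -m jog '[{"dp":[0.22,0,0.5],"rotation":[0,0,0],"hand":-1},{"dp":[0.45,0,1],"rotation":[0,0,0],"hand":-1},{"dp":[0.45,0,1],"rotation":[0,0,0],"hand":-1}]'|head -2
python3 -m jog '[{"dp":[0.22,0,0.5],"rotation":[0,0,0],"hand":-1},{"dp":[0.45,0,1],"rotation":[0,0,0],"hand":-1},{"dp":[0.45,0,1],"rotation":[0,0,0],"hand":-1}]'|head -2
python3 -m jog '[{"dp":[0.22,0,0.5],"rotation":[0,0,0],"hand":-1},{"dp":[0.45,0,1],"rotation":[0,0,0],"hand":-1},{"dp":[0.45,0,1],"rotation":[0,0,0],"hand":-1}]'|head -2
python3 -m jog '[{"dp":[0.22,0.3,0.5],"rotation":[0,0,0],"hand":-1},{"dp":[0.45,0.6,1],"rotation":[0,0,0],"hand":-1},{"dp":[0.45,0.6,1],"rotation":[0,0,0],"hand":-1}]'|head -2; done
python3 -c "
from h import *
print(az());go([.48,-.035,.3],Rd(-164.6))"
```

```text
clock: 8.7
eef_pos: [0.4878, 0.3299, 0.3943]
clock: 9.0
eef_pos: [0.4891, 0.2376, 0.3932]
clock: 9.3
eef_pos: [0.4898, 0.1457, 0.392]
clock: 9.6
eef_pos: [0.4893, 0.0548, 0.3395]
(np.float64(-155.33706218493796), array([-0.0074, -1.    , -0.0039]))
dp [0.577 0.485 0.974] rot [ 0.0007  0.0257 -0.0011] deg 9.3
```

```bash
python3 -m jog '[{"dp":[0.3,0.2,0.5],"rotation":[0,0.013,0],"hand":-1},{"dp":[0.58,0.48,0.97],"rotation":[0.001,0.026,-0.001],"hand":-1},{"dp":[0.58,0.48,0.97],"rotation":[0.001,0.026,-0.001],"hand":-1},{"dp":[0.58,0.48,0.97],"rotation":[0.001,0.026,-0.001],"hand":-1}]'
python3 - <<'E'
from h import *
s=shot('wrist','w5.png'); print(az())
r=spotter.cut_out('blue_ring',s)
for q in r[:2]:
  cs,_=cv2.findContours(q['region'].astype(np.uint8),cv2.RETR_EXTERNAL,cv2.CHAIN_APPROX_NONE)
  c=max(cs,key=cv2.contourArea)[:,0,:].astype(float)
  P=onz(s,c,.006)[:,:2]
  rect=cv2.minAreaRect((P*1000).astype(np.float32)); print(q['p'],q['centre'],rect)
E
```

```text
clock: 10.0
eef_pos: [0.4793, -0.0357, 0.2995]
ee_rot: [-0.093, 0.094, -0.7, 0.702]
contact_force: [-0.6, 0.4, -0.6]
finger_gap: 0.0855
(np.float64(-164.73168725007812), array([-5.0e-04, -1.0e+00,  1.9e-03]))
0.67 [300.4, 160.8] ((478.4142150878906, -34.42816162109375), (80.71141815185547, 113.25467681884766), 15.604843139648438)
0.34 [236.0, 352.7] ((523.0430908203125, 288.4821472167969), (36.04937744140625, 21.085174560546875), 16.174949645996094)
```

View pics/w5.png

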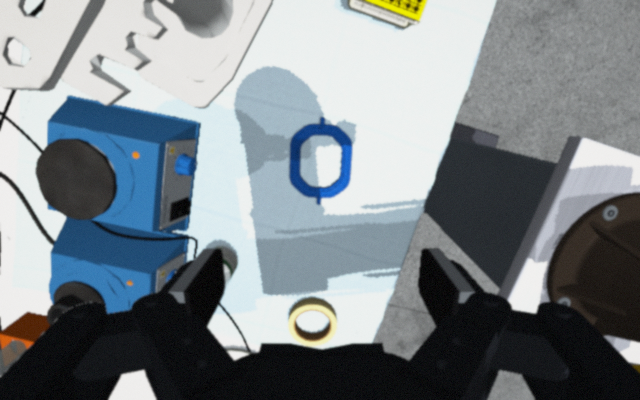

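```bash
python3 -c "
from h import *
go([.4476,-.043,.23],Rd(-164.4))"
python3 -m jog '[{"dp":[0.2,0.4,0],"rotation":[0,0,0],"hand":0.2},{"dp":[0.4,0.87,0],"rotation":[0,0,0],"hand":0.2},{"dp":[0.4,0.87,0],"rotation":[0,0,0],"hand":0.2},{"dp":[0.4,0.87,0],"rotation":[0,0,0],"hand":0.2}]' 40
python3 -c "
from h import *
go([.4476,-.043,.1],Rd(-164.4))"
```

```text
dp [ 0.423  0.883 -0.004] rot [-0.0003 -0.0008 -0.0002] deg 0.3
clock: 10.5
eef_pos: [0.4502, -0.042, 0.2318]
ee_rot: [-0.096, 0.094, -0.7, 0.701]
contact_force: [0.7, -0.5, 0.8]
finger_gap: 0.0344
dp [ 0.038  1.647 -0.   ] rot [-0.0004 -0.0004 -0.0003] deg 0.2
```

```bash
python3 -m jog '[{"dp":[0.02,0.4,0],"rotation":[0,0,0],"hand":0.2},{"dp":[0.04,1,0],"rotation":[0,0,0],"hand":0.2},{"dp":[0.04,1,0],"rotation":[0,0,0],"hand":0.2}]'
python3 -m jog '[{"dp":[0,0.4,0],"rotation":[0,0,0],"hand":0.2},{"dp":[0,0.9,0],"rotation":[0,0,0],"hand":0.2},{"dp":[0,0.9,0],"rotation":[0,0,0],"hand":0.2},{"dp":[0,0.9,0],"rotation":[0,0,0],"hand":0.2}]'
python3 -c "
from h import *
s=shot('wrist','w6.png');go([.4476,-.043,.016],Rd(-164.4))"
```

```text
clock: 10.8
eef_pos: [0.4456, -0.0427, 0.1489]
ee_rot: [-0.094, 0.097, -0.7, 0.702]
contact_force: [-0.7, -0.4, -0.6]
finger_gap: 0.034
clock: 11.2
eef_pos: [0.4473, -0.0423, 0.0789]
ee_rot: [-0.095, 0.097, -0.7, 0.702]
contact_force: [1.5, -0.1, 0.6]
finger_gap: 0.0343
dp [0.003 0.793 0.007] rot [-0.0004 -0.0002  0.0002] deg 0.2
```

View pics/w6.png

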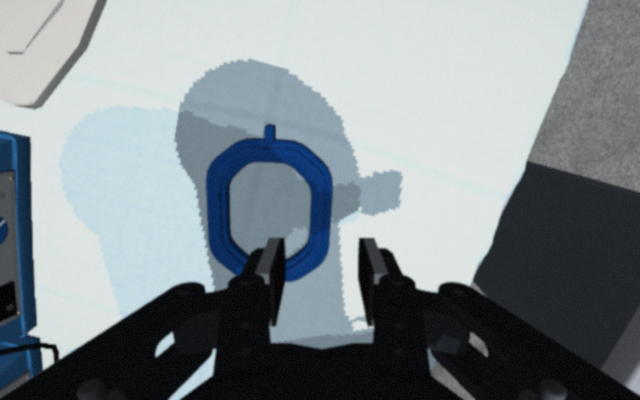

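```bash
python3 -m jog '[{"dp":[0,0.3,0],"rotation":[0,0,0],"hand":0.2},{"dp":[0,0.6,0],"rotation":[0,0,0],"hand":0.2},{"dp":[0,0.77,0],"rotation":[0,0,0],"hand":0.2},{"dp":[0,0.79,0],"rotation":[0,0,0],"hand":0.2},{"dp":[0,0.79,0],"rotation":[0,0,0],"hand":0.2}]'
python3 -c "
from h import *
s=shot('wrist','w7.png');go([.4476,-.043,.016],Rd(-164.4))"
```

```text
clock: 11.75
eef_pos: [0.4493, -0.0419, 0.0179]
ee_rot: [-0.096, 0.095, -0.7, 0.701]
contact_force: [0.4, -0.7, -0.0]
finger_gap: 0.0342
dp [0.024 0.025 0.008] rot [-0.0004 -0.0001 -0.0002] deg 0.2
```

View pics/w7.png

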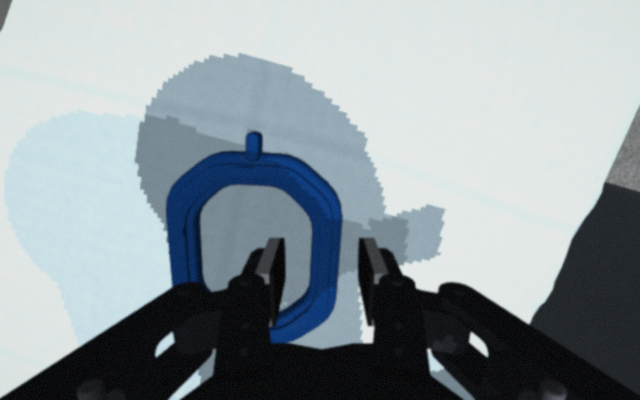

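Band lies between the jaws (columns 313–340, fingers at 280 and 362). Closing.

```bash
python3 -m jog '[{"dp":[0.02,0.02,0],"rotation":[0,0,0],"hand":0.5},{"dp":[0.02,0.02,0],"rotation":[0,0,0],"hand":1},{"dp":[0.02,0.02,0],"rotation":[0,0,0],"hand":1},{"dp":[0.02,0.02,0],"rotation":[0,0,0],"hand":1},{"dp":[0.02,0.02,0],"rotation":[0,0,0],"hand":1},{"dp":[0.02,0.02,0],"rotation":[0,0,0],"hand":1}]' 40
python3 -m jog '[{"dp":[0,-0.3,0],"rotation":[0,0,0],"hand":1},{"dp":[0,-0.9,0],"rotation":[0,0,0],"hand":1},{"dp":[0,-0.9,0],"rotation":[0,0,0],"hand":1}]'
python3 -c "
from h import *
s=shot('wrist','w8.png')"
```

```text
clock: 12.4
eef_pos: [0.4486, -0.042, 0.0177]
ee_rot: [-0.097, 0.095, -0.7, 0.701]
contact_force: [-2.4, 0.1, 10.5]
finger_gap: 0.0123
clock: 12.7
eef_pos: [0.4517, -0.0411, 0.0954]
ee_rot: [-0.101, 0.092, -0.7, 0.701]
contact_force: [0.7, 1.6, 0.0]
finger_gap: 0.0122
```

View pics/w8.png

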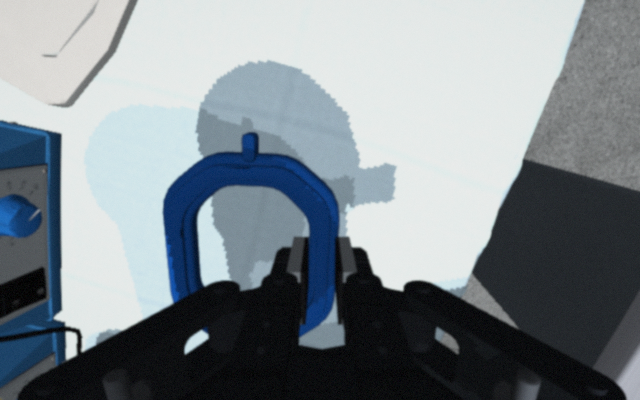

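```bash
cat >> h.py <<'E'
AX=np.array([.5155,.3545,0]); FA=-151.5
f=np.array([np.cos(np.radians(FA)),np.sin(np.radians(FA)),0]); zh=np.array([0,0,1.])
u=f*np.cos(np.radians(55))+zh*np.sin(np.radians(55))
def tgt(s,off,p,rc=(-.032,.0137,.0007)):
    th=90-p
    Rt=Rd(FA)*R.from_rotvec([0,0,np.radians(th)])
    m=Rt.as_matrix(); rod=AX+.032*f+.125*zh+s*u
    ringc=rod+off*m[:,0]
    return ringc-m@np.array(rc),Rt
E
python3 -c "
from h import *
for p in (40,55):
  for a in [(.122,.008,p),(.036,.008,p),(.036,.015,p)]:
    P,Rt=tgt(*a); print(a,P.round(4))
print(tgt(0,0,40)[1].as_matrix().round(2))
print(az(),monitor.get_obs()['joints'])
P,Rt=tgt(.122,.008,40); go(P,Rt)
"
```

```text
(0.122, 0.008, 40) [0.3937 0.2892 0.2031]
(0.036, 0.008, 40) [0.4371 0.3127 0.1327]
(0.036, 0.015, 40) [0.4331 0.3106 0.1273]
(0.122, 0.008, 55) [0.3898 0.2871 0.2132]
(0.036, 0.008, 55) [0.4332 0.3106 0.1428]
(0.036, 0.015, 55) [0.4282 0.3079 0.1388]
[[-0.56  0.67  0.48]
 [-0.31  0.37 -0.88]
 [-0.77 -0.64 -0.  ]]
(np.float64(-164.36879222766058), array([-0.0108, -0.9999,  0.0025])) [ 0.34941278  0.15224718 -0.67645616  0.00498779 -0.7315007  -0.08030446]
dp [-0.445 -1.381 -4.166] rot [-0.0161 -0.0332  0.1366] deg 50.9
```

```bash
python3 -m jog '[{"dp":[0,-0.5,-0.3],"rotation":[0,0,0.01],"hand":1},{"dp":[0,-1,-0.7],"rotation":[0,0,0.02],"hand":1},{"dp":[0,-1,-1],"rotation":[0,0,0.03],"hand":1}]'
python3 -m jog '[{"dp":[0,-0.5,-0.4],"rotation":[0,0,0.01],"hand":1},{"dp":[0,-1,-0.8],"rotation":[0,0,0.02],"hand":1},{"dp":[0,-1,-1],"rotation":[0,0,0.03],"hand":1}]'
python3 -c "
from h import *
P,Rt=tgt(.122,.008,40);P[2]+=.05; go(P,Rt);print(monitor.get_obs()['joints'])
"
```

```text
clock: 13.05
eef_pos: [0.4303, 0.0378, 0.1769]
ee_rot: [0.168, -0.023, 0.707, -0.687]
contact_force: [0.5, -0.2, -1.3]
finger_gap: 0.0119
clock: 13.35
eef_pos: [0.3933, 0.1129, 0.2597]
ee_rot: [0.235, 0.047, 0.707, -0.665]
contact_force: [0.6, 0.3, -1.6]
finger_gap: 0.0122
dp [-0.514  0.322 -2.12 ] rot [-0.0209 -0.0293  0.0738] deg 29.6
[ 1.00863282 -0.41400392 -0.91211198  0.37496488 -0.79698787 -0.96298684]
```

```bash
python3 -m jog '[{"dp":[-0.1,0.1,-0.5],"rotation":[-0.005,-0.007,0.018],"hand":1},{"dp":[-0.25,0.15,-1],"rotation":[-0.01,-0.015,0.037],"hand":1},{"dp":[-0.25,0.15,-1],"rotation":[-0.01,-0.015,0.037],"hand":1}]'
python3 -c "
from h import *
P,Rt=tgt(.122,.008,40);P[2]+=.03; go(P,Rt);print(monitor.get_obs()['joints'])
"
```

```text
clock: 13.65
eef_pos: [0.4098, 0.2034, 0.2928]
ee_rot: [0.335, 0.072, 0.711, -0.614]
contact_force: [0.2, -1.3, -2.6]
finger_gap: 0.0124
dp [ 0.244  0.765 -1.05 ] rot [-0.0081 -0.014   0.043 ] deg 16.5
[ 1.11043666 -0.42078717 -1.01403016  0.68285212 -0.59969811 -1.21791387]
```

```bash
cat >> h.py <<'E'
def tg2(s,ox,oz,th,rc=(-.032,.0137,.0007)):
    Rt=Rd(FA-90)*R.from_rotvec([-np.radians(th),0,0])
    m=Rt.as_matrix(); rod=AX+.032*f+.125*zh+s*u
    return rod+ox*m[:,0]+oz*m[:,2]-m@np.array(rc),Rt
E
python3 -c "
from h import *
for a in [(.125,.008,0,28),(.045,.008,0,28),(.045,.008,.014,28)]:
    P,Rt=tg2(*a); print(a,P.round(4),np.hypot(*P[:2]))
P,Rt=tg2(.125,.008,0,28);go(P+[0,0,.06],Rt)
"
```

```text
(0.125, 0.008, 0, 28) [0.4002 0.3374 0.2398] 0.5234280030098375
(0.045, 0.008, 0, 28) [0.4405 0.3593 0.1743] 0.5684465546248956
(0.045, 0.008, 0.014, 28) [0.4296 0.3534 0.1677] 0.5563050502852307
dp [-0.475  0.261 -1.592] rot [ 0.0099  0.2345 -0.0181] deg 84.7
```

```bash
python3 -m jog '[{"dp":[0,0,0],"rotation":[0.001,0.02,-0.002],"hand":1},{"dp":[0,0,0],"rotation":[0.002,0.04,-0.003],"hand":1},{"dp":[0,0,0],"rotation":[0.003,0.06,-0.005],"hand":1},{"dp":[0,0,0],"rotation":[0.003,0.08,-0.006],"hand":1},{"dp":[0,0,0],"rotation":[0.004,0.1,-0.008],"hand":1},{"dp":[0,0,0],"rotation":[0.005,0.12,-0.009],"hand":1},{"dp":[0,0,0],"rotation":[0.006,0.14,-0.011],"hand":1},{"dp":[0,0,0],"rotation":[0.007,0.16,-0.012],"hand":1}]'
python3 -c "
from h import *
print(monitor.get_obs()['joints'])
P,Rt=tg2(.125,.008,0,28);go(P+[0,0,.06],Rt)
"
```

```text
clock: 14.45
eef_pos: [0.4094, 0.2023, 0.2915]
ee_rot: [-0.076, 0.342, 0.773, -0.53]
contact_force: [0.1, -0.2, -0.7]
finger_gap: 0.0119
[ 1.11860609 -0.37995999 -0.90936072  0.51020781 -0.69572341 -2.07707979]
dp [ 1.088  0.204 -1.285] rot [ 0.0027  0.0735 -0.0061] deg 26.6
```

```bash
python3 -m jog '[{"dp":[0.2,0,-0.2],"rotation":[0.001,0.02,-0.002],"hand":1},{"dp":[0.5,0,-0.6],"rotation":[0.002,0.04,-0.004],"hand":1},{"dp":[0.8,0,-0.9],"rotation":[0.003,0.06,-0.005],"hand":1},{"dp":[0.9,0,-1],"rotation":[0.003,0.073,-0.006],"hand":1},{"dp":[0.9,0,-1],"rotation":[0.003,0.073,-0.006],"hand":1}]'
python3 -c "
from h import *
print(monitor.get_obs()['joints'])
P,Rt=tg2(.125,.008,0,28);go(P+[0,0,.03],Rt)
"
```

```text
clock: 14.95
eef_pos: [0.3929, 0.308, 0.3067]
ee_rot: [-0.263, 0.438, 0.736, -0.445]
contact_force: [0.2, -1.3, -1.2]
finger_gap: 0.0119
[ 1.2745888  -0.26240849 -0.7939592   0.50378649 -0.74744196 -2.66903469]
dp [ 0.281  0.526 -0.012] rot [-0.0007  0.0004 -0.0003] deg 0.3
```

```bash
python3 -m jog '[{"dp":[0.15,0.25,0],"rotation":[0,0,0],"hand":1},{"dp":[0.28,0.52,0],"rotation":[0,0,0],"hand":1},{"dp":[0.28,0.52,0],"rotation":[0,0,0],"hand":1},{"dp":[0.28,0.52,0],"rotation":[0,0,0],"hand":1}]'
python3 - <<'E'
from h import *
print(monitor.get_obs()['joints'])
s=shot('wrist','w9.png')
for n,c in [('scene',(235,165)),('side',(318,180))]:
    t=shot(n); a=t['image'][c[1]-70:c[1]+70,c[0]-90:c[0]+90]
    cv2.imwrite(f'pics/{n}9.png',cv2.resize(a,None,fx=4,fy=4,interpolation=cv2.INTER_CUBIC)[:,:,::-1])
# predicted
P,r=tool(); m=r.as_matrix(); rc=P+m@np.array([-.032,.0137,.0007])
t=np.linspace(0,2*np.pi,24)
im=s['image'].copy()
for a,b in [(.04,.048),(.024,.028)]:
    for q in proj(s,rc+np.outer(a*np.cos(t),m[:,0])+np.outer(b*np.sin(t),m[:,2])): cv2.circle(im,tuple(int(v) for v in q),2,(255,0,0),-1)
tip=AX+.032*f+.125*zh+.085*u; root=AX+.032*f+.125*zh
for q in proj(s,[tip,root]): cv2.circle(im,tuple(int(v) for v in q),3,(0,255,0),-1)
cv2.imwrite('pics/w9.png',im[:,:,::-1])
E
```

```text
clock: 15.35
eef_pos: [0.3993, 0.3351, 0.2687]
ee_rot: [-0.262, 0.438, 0.735, -0.446]
contact_force: [-0.1, -0.7, -1.2]
finger_gap: 0.0119
[ 1.25639643 -0.17907546 -0.84541681  0.58167744 -0.62724938 -2.75614959]
```

View pics/w9.png

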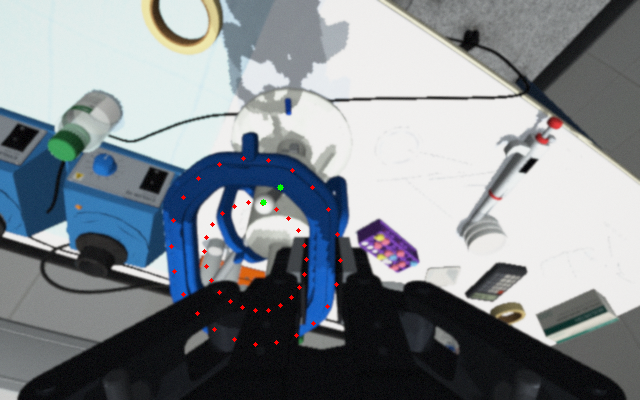

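View pics/scene9.png

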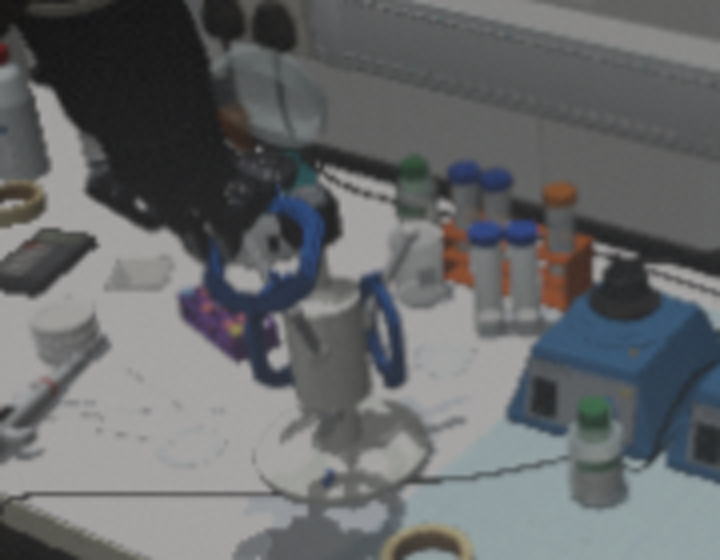

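View pics/side9.png

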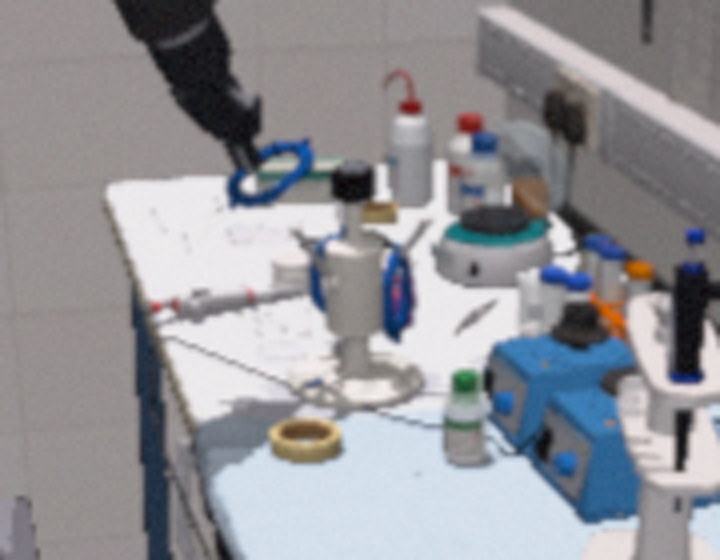

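```bash
python3 -c "
from h import *
rc=(-.032,.0137,.002)
tip=AX+.032*f+.125*zh+.085*u
s=shot('wrist');print(proj(s,[tip]))
for S in (.125,.1,.07):
  P,Rt=tg2(S,.008,0,28,rc);go(P,Rt)
"
```

```text
[[262.15823707 199.83659446]]
dp [0.006 0.348 0.15 ] rot [-0.0005  0.0004 -0.0002] deg 0.2
dp [0.007 0.658 0.111] rot [-0.0005  0.0004 -0.0002] deg 0.2
dp [0.007 1.03  0.064] rot [-0.0005  0.0004 -0.0002] deg 0.2
```

```bash
python3 -m jog '[{"dp":[0,0.2,0.1],"rotation":[0,0,0],"hand":1},{"dp":[0,0.35,0.15],"rotation":[0,0,0],"hand":1},{"dp":[0,0.5,0.13],"rotation":[0,0,0],"hand":1},{"dp":[0.01,0.66,0.11],"rotation":[0,0,0],"hand":1},{"dp":[0.01,0.66,0.11],"rotation":[0,0,0],"hand":1}]'
python3 - <<'E'
from h import *
s=shot('wrist','w10.png')
rc=(-.032,.0137,.002)
for S in (.1,.07,.05):
  P,Rt=tg2(S,.008,0,28,rc);go(P,Rt)
a=s['image'][110:310,140:400]
cv2.imwrite('pics/w10z.png',cv2.resize(a,None,fx=3,fy=3)[:,:,::-1])
E
```

```text
clock: 16.05
eef_pos: [0.4141, 0.3445, 0.2191]
ee_rot: [-0.263, 0.438, 0.735, -0.445]
contact_force: [-0.5, -1.0, -0.8]
finger_gap: 0.0122
dp [ 0.006 -0.002 -0.   ] rot [-0.0006  0.0003 -0.0004] deg 0.3
dp [ 0.007  0.37  -0.047] rot [-0.0006  0.0003 -0.0004] deg 0.3
dp [ 0.008  0.618 -0.079] rot [-0.0006  0.0003 -0.0004] deg 0.3
```

View pics/w10z.png

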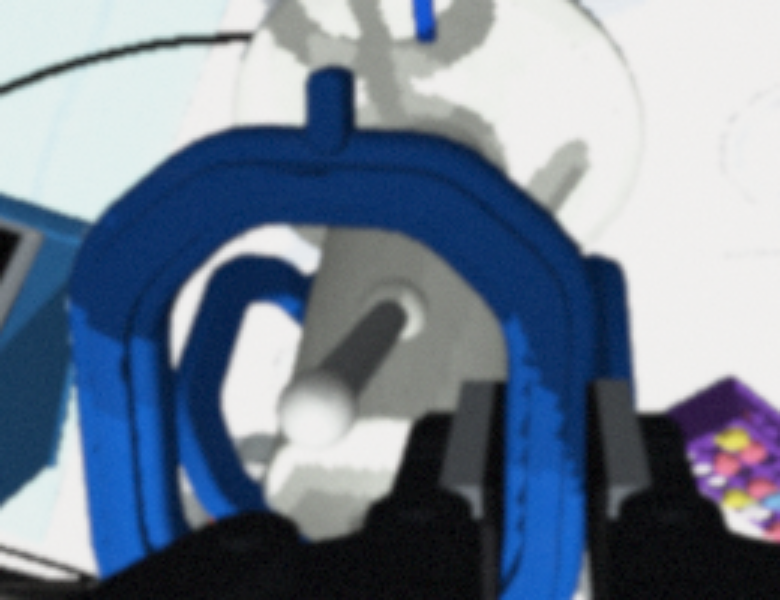

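```bash
python3 -m jog '[{"dp":[0,0.15,-0.02],"rotation":[0,0,0],"hand":1},{"dp":[0.01,0.3,-0.04],"rotation":[0,0,0],"hand":1},{"dp":[0.01,0.45,-0.06],"rotation":[0,0,0],"hand":1},{"dp":[0.01,0.6,-0.075],"rotation":[0,0,0],"hand":1},{"dp":[0.01,0.6,-0.075],"rotation":[0,0,0],"hand":1}]'
python3 - <<'E'
from h import *
s=shot('wrist')
rc=(-.032,.0137,.002)
for S,oz in [(.05,0),(.05,.012),(.036,.012)]:
  P,Rt=tg2(S,.008,oz,28,rc);go(P,Rt)
a=s['image'][110:310,140:400]
cv2.imwrite('pics/w11z.png',cv2.resize(a,None,fx=3,fy=3)[:,:,::-1])
t=shot('side');c=(318,190); a=t['image'][c[1]-70:c[1]+70,c[0]-90:c[0]+90]
cv2.imwrite(f'pics/side11.png',cv2.resize(a,None,fx=4,fy=4,interpolation=cv2.INTER_CUBIC)[:,:,::-1])
E
```

```text
clock: 16.6
eef_pos: [0.4392, 0.3574, 0.1819]
ee_rot: [-0.263, 0.438, 0.735, -0.446]
contact_force: [0.8, -1.2, -1.4]
finger_gap: 0.0115
dp [0.014 0.04  0.014] rot [-0.001   0.0002 -0.0005] deg 0.4
dp [0.014 0.041 0.164] rot [-0.001   0.0002 -0.0005] deg 0.4
dp [0.015 0.214 0.142] rot [-0.001   0.0002 -0.0005] deg 0.4
```

View pics/w11z.png

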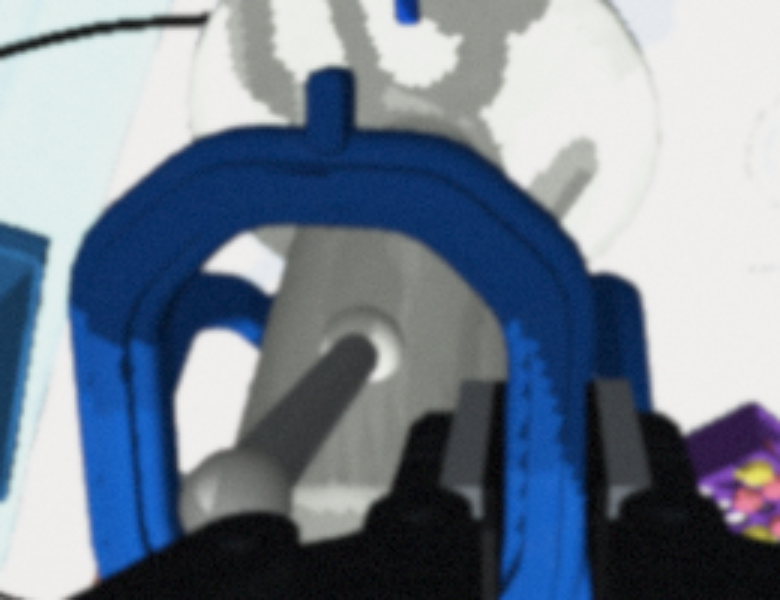

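View pics/side11.png

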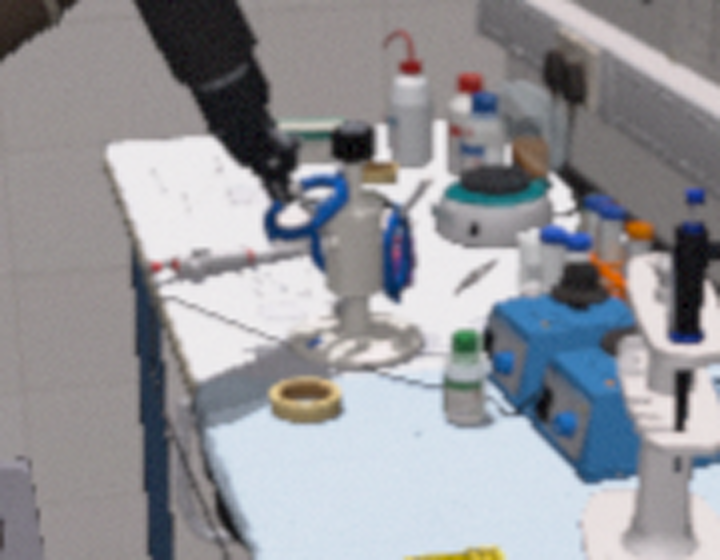

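```bash
python3 - <<'E'
from h import *
s=shot('wrist'); s['W']=np.array(s['tool_from_camera'])
for z in (.006,.012):
  c,d=ray(s,[[260,250],[237,283],[220,283],[205,288],[150,315],[30,370]])
  print((c+d*((z-c[2])/d[:,2])[:,None]).round(3))
E
```

```text
[[-0.028  0.009  0.006]
 [-0.031 -0.02   0.006]
 [-0.038 -0.02   0.006]
 [-0.042 -0.024  0.006]
 [-0.054 -0.041  0.006]
 [-0.074 -0.065  0.006]]
[[-0.025 -0.004  0.012]
 [-0.028 -0.031  0.012]
 [-0.034 -0.031  0.012]
 [-0.038 -0.034  0.012]
 [-0.049 -0.049  0.012]
 [-0.067 -0.071  0.012]]
```

```bash
python3 - <<'E'
from h import *
rc=(-.032,.0137,.002)
for S,oz in [(.062,0),(.062,.012)]:
  P,Rt=tg2(S,.008,oz,28,rc);go(P,Rt)
E
```

```text
dp [ 0.006 -0.103  0.036] rot [-0.0008  0.0002 -0.0003] deg 0.3
dp [ 0.006 -0.102  0.186] rot [-0.0008  0.0002 -0.0003] deg 0.3
```

```bash
python3 -m jog '[{"dp":[0,-0.1,0.03],"rotation":[0,0,0],"hand":1},{"dp":[0,-0.1,0.03],"rotation":[0,0,0],"hand":1},{"dp":[0,-0.1,0.1],"rotation":[0,0,0],"hand":1},{"dp":[0,-0.1,0.15],"rotation":[0,0,0],"hand":1},{"dp":[0,-0.1,0.18],"rotation":[0,0,0],"hand":1},{"dp":[0,-0.1,0.18],"rotation":[0,0,0],"hand":1}]'
python3 - <<'E'
from h import *
s=shot('wrist')
rc=(-.032,.0137,.002)
P,Rt=tg2(.062,.008,.012,28,rc);go(P,Rt)
a=s['image'][110:310,140:400]
cv2.imwrite('pics/w12z.png',cv2.resize(a,None,fx=3,fy=3)[:,:,::-1])
E
```

```text
clock: 17.35
eef_pos: [0.4244, 0.3492, 0.1839]
ee_rot: [-0.264, 0.438, 0.735, -0.446]
contact_force: [1.1, 0.2, -0.8]
finger_gap: 0.0125
dp [0.012 0.007 0.011] rot [-0.0012  0.0001 -0.0003] deg 0.4
```

View pics/w12z.png

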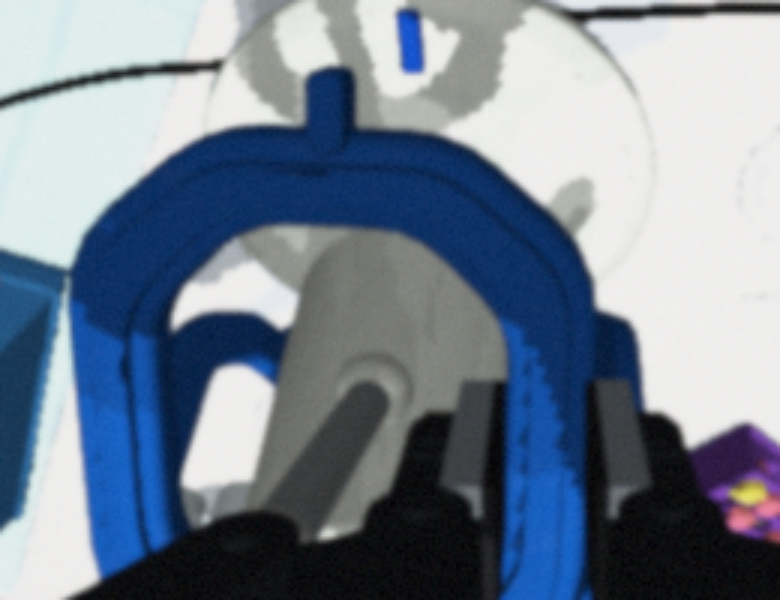

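```bash
python3 -m jog '[{"dp":[0,0,0],"rotation":[0,0,0],"hand":0.7},{"dp":[0,0,0],"rotation":[0,0,0],"hand":0.55},{"dp":[0,0,0],"rotation":[0,0,0],"hand":0.45},{"dp":[0,0,0],"rotation":[0,0,0],"hand":0.45},{"dp":[0,0,0],"rotation":[0,0,0],"hand":0.45}]'
python3 - <<'E'
from h import *
s=shot('wrist')
a=s['image'][110:310,140:400]
cv2.imwrite('pics/w13z.png',cv2.resize(a,None,fx=3,fy=3)[:,:,::-1])
t=shot('side');c=(318,190); a=t['image'][c[1]-70:c[1]+70,c[0]-90:c[0]+90]
cv2.imwrite(f'pics/side13.png',cv2.resize(a,None,fx=4,fy=4,interpolation=cv2.INTER_CUBIC)[:,:,::-1])
E
```

```text
clock: 17.9
eef_pos: [0.4246, 0.3496, 0.1841]
ee_rot: [-0.264, 0.438, 0.735, -0.446]
contact_force: [-0.5, 0.5, -0.2]
finger_gap: 0.0237
```

View pics/w13z.png

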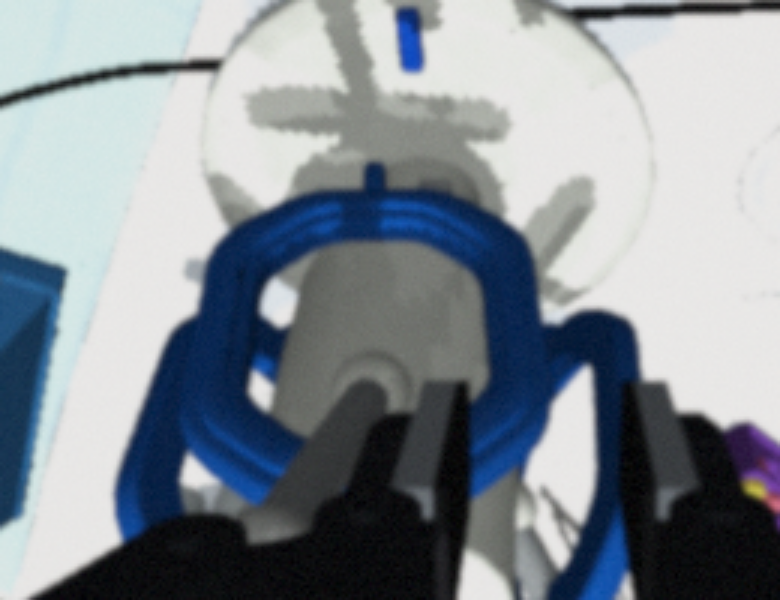

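View pics/side13.png

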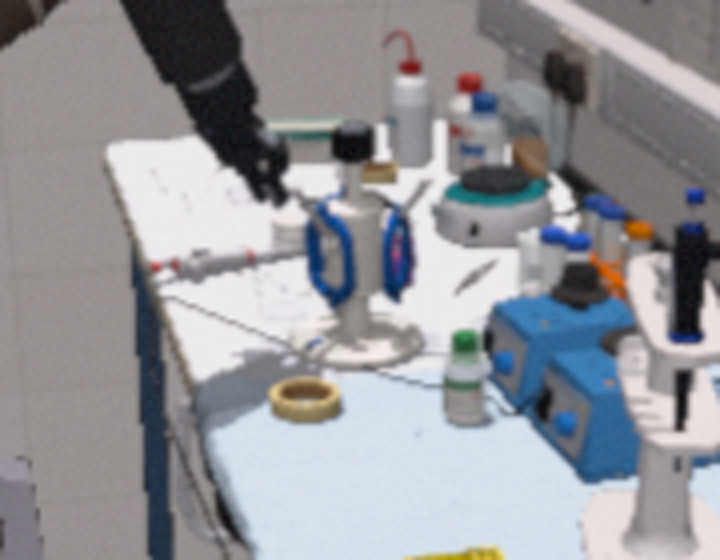

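```bash
python3 -m jog '[{"dp":[0.1,-0.05,0],"rotation":[0,0,0],"hand":0.45},{"dp":[0.15,-0.3,0],"rotation":[0,0,0],"hand":0.45},{"dp":[0.2,-0.6,0],"rotation":[0,0,0],"hand":0.45},{"dp":[0.2,-0.9,0.2],"rotation":[0,0,0],"hand":0.45},{"dp":[0.2,-1,0.5],"rotation":[0,0,0],"hand":0.45},{"dp":[0.2,-1,0.8],"rotation":[0,0,0],"hand":0.45},{"dp":[0.2,-1,0.8],"rotation":[0,0,0],"hand":0.45}]'
python3 - <<'E'
from h import *
s=shot('wrist','w14.png')
for n,c in [('scene',(235,185)),('side',(318,190))]:
    t=shot(n); a=t['image'][c[1]-70:c[1]+70,c[0]-90:c[0]+90]
    cv2.imwrite(f'pics/{n}14.png',cv2.resize(a,None,fx=4,fy=4,interpolation=cv2.INTER_CUBIC)[:,:,::-1])
    # overlay check of tip & az via prediction
    print(n,proj(t,[AX+.045*f+.1*zh, AX+.081*f+.195*zh, AX+.032*f+.125*zh]).round(1).tolist())
    for q in ['blue_ring','tape_roll','green_bottle','tip_box','pcr_rack']:
        r=spotter.cut_out(q,t)
        for k in r[:3]: print(q,k['p'],k['centre'])
E
```

```text
clock: 18.7
eef_pos: [0.3347, 0.3213, 0.23]
ee_rot: [-0.265, 0.436, 0.735, -0.446]
contact_force: [0.1, 0.8, -0.6]
finger_gap: 0.0234
scene [[223.7, 191.8], [217.2, 172.3], [223.5, 183.1]]
blue_ring 0.73 [399.4, 279.5]
blue_ring 0.61 [231.0, 185.4]
tape_roll 0.72 [249.7, 238.8]
green_bottle 0.58 [293.8, 206.6]
tip_box 0.76 [399.9, 279.7]
pcr_rack 0.82 [451.2, 309.6]
side [[307.9, 186.6], [300.9, 166.9], [310.1, 180.3]]
blue_ring 0.67 [312.9, 181.8]
tape_roll 0.6 [318.6, 186.2]
tape_roll 0.57 [314.7, 185.0]
tape_roll 0.55 [306.4, 220.6]
green_bottle 0.74 [343.8, 213.8]
tip_box 0.94 [344.3, 273.0]
pcr_rack 0.94 [337.9, 299.0]
pcr_rack 0.39 [318.2, 187.9]
```

View pics/w14.png

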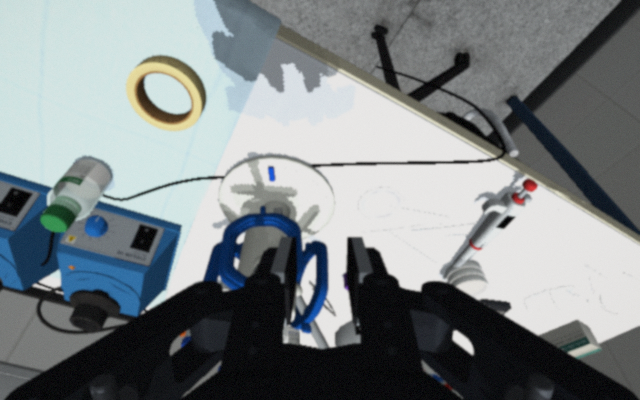

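View pics/scene14.png

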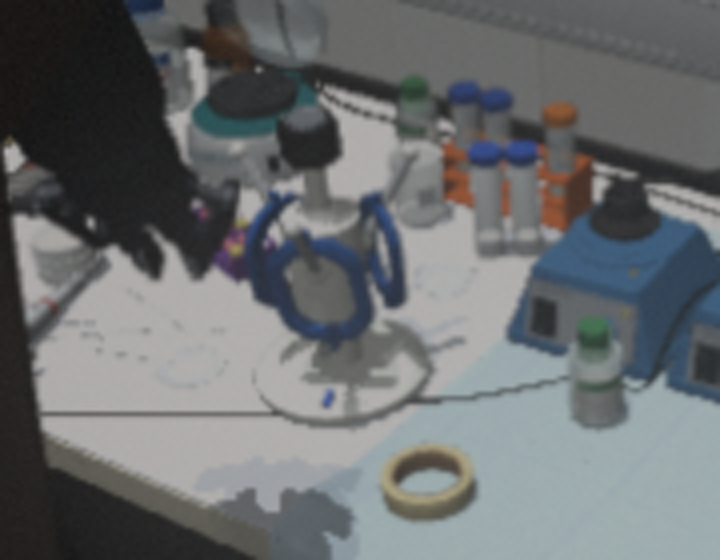

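View pics/side14.png

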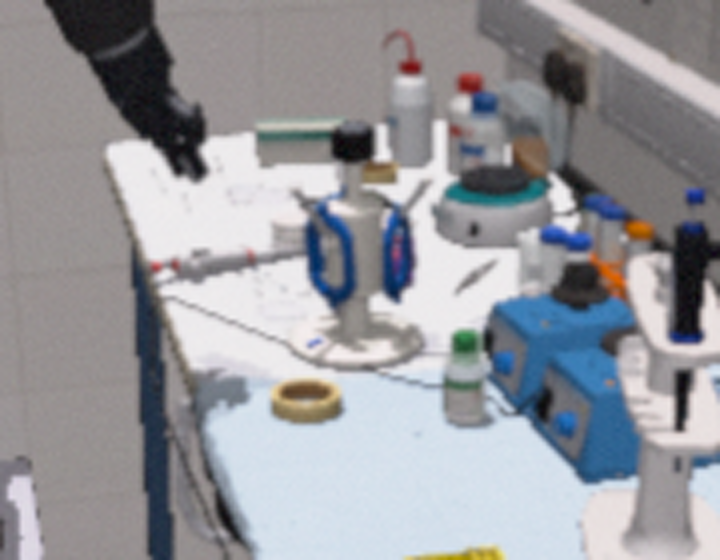

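```bash
python3 - <<'E'
from h import *
t=shot('scene'); w=shot('wrist','w15.png')
import numpy as np
l=np.cross(zh,f)
def onplane(s,px,ff):
    c,d=ray(s,[px]); k=((AX+ff*f-c)@f)/(d[0]@f); p=c+k*d[0]; return 'lat %.4f z %.4f'%((p-AX)@l,p[2])
print(onplane(t,[145+322/4,115+288/4],.042))
sd=shot('side'); print('side',onplane(sd,[228+332/4,120+252/4],.042))
print('knob offset scene', onplane(t,[145+312/4,115+130/4],0.))
print(proj(w,[AX+.081*f+.195*zh,AX+.042*f+.1*zh]))
a=w['image'][150:350,170:430]
cv2.imwrite('pics/w15z.png',cv2.resize(a,None,fx=3,fy=3)[:,:,::-1])
E
```

```text
lat 0.0074 z 0.1166
side lat 0.0170 z 0.1196
knob offset scene lat 0.0062 z 0.2356
[[242.69694317 307.53329292]
 [265.70749262 239.30000359]]
```

```bash
python3 -m jog '[{"dp":[0.3,-0.3,0.2],"rotation":[0,0,0],"hand":0.45},{"dp":[0.8,-0.7,0.2],"rotation":[0,0,0],"hand":0.45},{"dp":[0.8,-0.7,0.2],"rotation":[0,0,0],"hand":0.45},{"dp":[0.8,-0.7,0.2],"rotation":[0,0,0],"hand":0.45}]'
python3 - <<'E'
from h import *
w=shot('wrist','w16.png')
print(proj(w,[AX+.081*f+.195*zh,AX+.042*f+.1*zh]))
a=w['image'][150:350,120:380]
cv2.imwrite('pics/w16z.png',cv2.resize(a,None,fx=3,fy=3)[:,:,::-1])
E
```

```text
clock: 19.9
eef_pos: [0.2839, 0.3573, 0.2789]
ee_rot: [-0.267, 0.427, 0.733, -0.457]
contact_force: [0.3, 0.1, -0.8]
finger_gap: 0.0239
[[189.14855807 272.43389289]
 [221.36816547 224.47574679]]
```

View pics/w16.png

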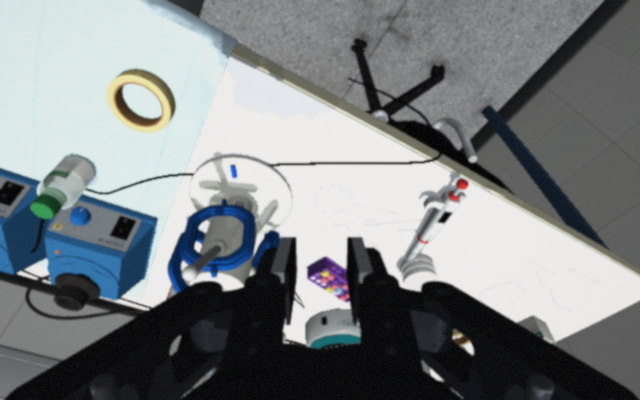

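```bash
python3 -c "
from h import *
print(monitor.get_obs()['contact_force'],monitor.get_obs()['clock']); print(robot.hand_in())"
```

```text
[ 0.87646082 -0.4999662   0.2937547 ] 19.95
the job is handed in; nothing more can be done
None
```

The blue ring is hanging on the empty branch, down against the hub, and I handed the job in at about 20 s of the 72 s allowed. The hand-in gave no verdict.

**What I did**
- **Tree:** I gripped the knob on its flats and turned it about 60° clockwise until the wrist moment rose to 1.5 N m at the stop. The three branch tips then put the empty branch at −151.5° from world x. The blue mark is at about −151°.
- **Ring:** I picked it up by the near band and threaded it over the ball with the tool tilted 28°. I let it go about 60 mm up the rod, and it slid down to the hub. The wrist force was near zero when I read it before and after the release, but the ring-on-tree force during the slide was not measured.

**Last checks**
- **Branch:** in the last wrist picture its ball was within a pixel or two of where I predicted it.
- **Ring position:** from the scene camera its centre is about 1 mm off the front line, after correcting by the knob's own 6 mm offset in that picture. It is about 112–117 mm up. It hangs upright in the side view.
- **Robot and other things:** the gripper is clear of everything. The bottle, tip box and rack were found within a few pixels of where they started, and so was the tape roll apart from about 6 pixels in the scene view.

**Disagreements**
- The side camera alone gave a sideways offset of 17 mm, over the 14 mm limit. I discounted it because that camera looks almost along the front plane, where a small pixel error becomes a large offset. The wrist view agreed with the scene camera.
- In that last scene picture the network's top answer for the ring was really the tip box, and the true ring came second.
- The jaws closed to 12 mm on a band described as 16 mm wide, but the ring held firmly.

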